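Secure the lathe's belt guard and counter-hold its bracket bolt

TASK

The mesh belt guard on the green lathe headstock is being fastened. First turn the red turnbutton clockwise, to its stop, so that its arm lies across the edge of the guard's steel frame; then reach down into the narrow gap behind the yellow bracket, grip the copper-coloured bolt head with the fingers well down over its sides and hold it from turning while the slowly running nut runner tightens the nut. Keep hold until the nut is fully tight and finish still gripping the head, and do not disturb the loose things on the table.

Things in the scene. Friction and masses are not known exactly. Their poses are not given: they have to be found in the camera images.
- headstock: green fixed headstock; origin on the table right under the bolt head; +x from the robot's side to the far side (yaw within 0.35), z up. In its frame, mm: gap x -23..23, open above and at both y ends; green casting x 23..190, y -150..90, top z 95. Nothing exceeds z 105 but the turnbutton (pivot x 110, y 24, top z 145)
- turnbutton (a joint): angle of the red turnbutton, rad: 0 = its arm points along the headstock's +x, grows clockwise seen from above, stop at 1.571 = arm points along the headstock's -y, across the frame's edge. Stiff: stays where left (about 0.05 N m). It starts at 0 to 0.35
- wing (a point): grip point on the turnbutton: on its vertical pivot axis, 7 mm below the top of the upright red wing that one pinches (wing 44 mm along the arm, 10 mm thick, its top 30 mm above the flat arm; this point is 23 mm above the arm, 43 mm above the casting). Its x axis is along the arm, z up
- bolt_head (a point): centre of the copper-coloured hex head, mid-gap, 75 mm above the table: 24 mm across flats, 28 across corners, 18 thick along its x (the bolt axis, headstock x), on a 20 mm round collar. Its y is square to a pair of flats and turns with the bolt: free, 0.15 to 0.25 rad/s about +x from any angle. Held with under 0.35 N m; grips at any angle; a 40 N squeeze tends to turn its flats to the jaws
- bolt: the bolt itself, same origin and axes as bolt_head; it turns but does not travel
- thread (a joint): how far the nut is run up the bolt, rad: starts 0 to 0.2, stays so while the bolt turns along, grows about 0.15 rad/s while the head is held still, ends at 1.0 = fully tight, when the runner stalls (about 7 s of holding; longer does no harm). Let go, bolt and nut turn on together
- tumbler0: loose clear glass tumbler, 68 mm wide, 100 mm high; origin at the centre of its underside; leave alone
- tumbler1: a second such tumbler; leave alone
- tumbler2: a third such tumbler; leave alone
- wrench: loose spanner, 160 mm long along its x axis, lying flat beside the nut runner; leave alone
- spare_bolt: loose steel bolt standing on its 24 mm hexagonal head, shank up, 49 mm high; origin at its underside; leave alone
- tin: loose blue tin, 72 mm wide, 110 mm high; leave alone
- flaring_tool: loose flaring tool with round wooden handle and brass block end, 220 mm long along its x, lying flat; leave alone
- bracket_top (a point): middle of the top edge of the upright yellow bracket plate (8 mm thick in headstock x, 140 mm long in y), 105 mm above the table; the 46 mm gap lies on its +x side, between it and the green casting
- guard_edge (a point): on top of the guard frame's edge beside the turnbutton, where its arm must lie; frame 130 x 136 mm, 10 mm high, on the casting on the -y side of the turnbutton
- runner (a point): centre of the air nut runner's body in front of the bracket, on the bolt's axis: 42 mm across, its parts reach from headstock x -182 mm to -35 mm, foot 80 mm wide in y; top 96 mm above the table. The red stripe on its socket shows it turning

How it is judged:
By the outcome, as a careful person would: the job done as asked, in the order asked, and still so for the second after the job is handed in, while the arm keeps its last pose, push and grip.
It also fails if it takes over 61 s, if anything falls off the work surface, if the arm or the gripper's body presses on something with over 40 N, if the wrist force passes 120 N, or if a joint passes its speed limit or range.

ROBOT

A 6-joint arm with a two-finger parallel gripper is mounted at the origin on the work surface. World frame = base frame: x ahead of the robot, y to its left, z up, the work surface at z = 0. Lengths are in m, angles in rad, forces in N, time in s.
With the tool pointing down it reaches from about 0.4 to 0.825 m from the base axis. Payload 7 kg.
Tool frame: the origin (TCP) lies between the finger pads, 19 mm behind the fingertips; this is the grasp point; z points along the fingers, y is the line along which they close (so a half turn about z gives the same grasp; the last joint's range is limited). The gripper opens to 88 mm and grips with 3 to 60 N. Pads are 19 mm wide; open, the fingers measure 130 mm over their backs; the gripper's body (78 mm by 193 mm) begins 47 mm behind the grasp point.
Start: joints at [-1.029, 0.359, 0.012, 0, -1.224, -0.288], TCP at [0.169, -0.653, 0.245] pointing down, gripper open.
Joint ranges: [-3.07, 3.07], [-1.43, 2.12], [-1.02, 1.25], [-3.03, 1.67], [-3.05, -0], [-3.03, 3.03]. Speed limits (rad/s): [2.39, 2.39, 3.01, 3.14, 3.14, 3.14].

INTERFACE

Orientations are given as [roll, pitch, yaw] about the fixed x, y, z axes, in that order (R = Rz(yaw) Ry(pitch) Rx(roll)).
In Python, from station import get_state, grab_frame, camera_params, job_done gives the robot as it stands.
- The arm moves only by the shell command python3 -m creep 'ROWS' [FORCE]. ROWS is JSON, a list that holds one entry, the list of rows, each a list of 7 numbers: the finger opening in cm, from 0 to 8.76, then the shift along the tool's x, y, z in cm, then the turn, a rotation vector about the tool's x, y, z in rad. In form: [[[fingers, tx, ty, tz, wx, wy, wz], ...]]. A call has 1 to 20 rows; each row is the pose to reach, as a shift and turn from the pose commanded when the call began, along the tool's axes at that moment; what a row does not reach only later rows make up. A row lasts 1/8 s, in which the tool goes at most 62.5 mm and 10.7 degrees, less where a joint would pass 70% of its speed; a pose out of reach is approached as far as the arm can. A call with a gripper value outside its range is refused whole. The fingers move at their own pace and stop on an object; FORCE is the grip in N (left out, the last holds). Time passes only in rows, so rows that repeat a pose let the fingers close. It gives the time, the measured TCP pose, the force, the opening and the grip force at its end, in the units of the state.
- get_state(): the state, without advancing time (a new reading comes with each control period).
- grab_frame(name): name is "scene" or "top" or "wrist"; returns the picture (420x560x3 uint8, blue, green, red); there is no depth.
- camera_params(name): a dict with "vertical_fov" (degrees; the focal length in pixels is half the picture's height over the tangent of half this angle, whatever the lens; pixels are square), "cx", "cy" (the principal point, pixels), "view" (4x4, takes a point from world to camera coordinates). Camera axes: x right, y down, z forward; pixel columns grow to the right and rows downward; lengths in m; the calibration is good to about 2 mm. A picture is of the moment at which its call begins: read the wrist's pose just before it. camera_params takes no time and is no camera call; for the wrist camera it gives the pose at the moment of the call.
- job_done(): hands the job in; it is judged then, once.
The state is a dict: "t": time; "q": joint angles; "qd": joint speeds; "joint_efforts": joint torques, N m; "eef_pos": TCP position; "ee_rot": TCP orientation; "force": force on the tool from outside, world axes, zero at the start; "moment": the same for the moment, N m; "width": finger opening in m; "gripper_force": force on a finger pad.
Only numpy, scipy, OpenCV 4.12 (cv2) and the standard library are available. Lean on these libraries where they do the work, as an engineer would, in place of code of your own. Each camera call takes 0.05 s, during which the arm holds its last target. There are 200 camera calls.

## Working session

There is one attempt and no reset: what is moved stays moved. The work goes in short steps, Python scripts to look and compute and a shell command to move; the robot and the scene stay as the last step left them, time stands still between calls to the robot, and variables do not carry over. Pictures are saved under pics/ and viewed, at most 10 in all, crops included, and the job is handed in when it is done.

```bash
mkdir -p pics; ls
python3 - <<'E'
from station import *
import cv2,numpy as np
print(get_state())
for n in("scene","top","wrist"):
    p=camera_params(n);print(n,p['vertical_fov'],p['cx'],p['cy'],np.round(p['view'],3).tolist())
    cv2.imwrite(f"pics/{n}0.png",grab_frame(n))
E
```

```text
pics
{'t': 0.0, 'q': array([-1.02892537e+00,  3.59387487e-01,  1.10416243e-02, -3.59841157e-04,
       -1.22411903e+00, -2.88093820e-01]), 'qd': array([ 0.00123156, -0.00207129,  0.00112296, -0.00064189,  0.00062118,
       -0.00047464]), 'joint_efforts': array([-1.81423053e-03, -5.82722962e+01,  2.93051845e+01,  6.99702144e+00,
        6.79300865e-03, -1.65119905e-04]), 'eef_pos': array([ 0.16931755, -0.65292693,  0.24441304]), 'ee_rot': array([ 3.13989673e+00, -1.49798931e-04, -2.88793794e+00]), 'force': array([-0.4236368 , -0.05696491,  0.11706752]), 'moment': array([-0.02186768,  0.03265939, -0.00564035]), 'gripper_force': 0.0, 'width': 0.08710442511574104}
scene 54.24146677129488 277.47267023965514 221.73510321746622 [[0.391, 0.92, 0.017, -0.224], [0.572, -0.229, -0.788, -0.225], [-0.721, 0.318, -0.616, 1.538], [0.0, 0.0, 0.0, 1.0]]
top 45.30702969422855 288.95889819273873 204.7448362303759 [[-0.003, -1.0, -0.006, -0.01], [-0.982, 0.004, -0.191, 0.55], [0.191, 0.005, -0.982, 1.619], [0.0, 0.0, 0.0, 1.0]]
wrist 68.42143657734843 280.63124110291886 211.27402526439613 [[-0.251, 0.968, 0.002, 0.674], [0.927, 0.24, 0.29, -0.037], [0.28, 0.075, -0.957, 0.392], [0.0, 0.0, 0.0, 1.0]]
```

View pics/scene0.png

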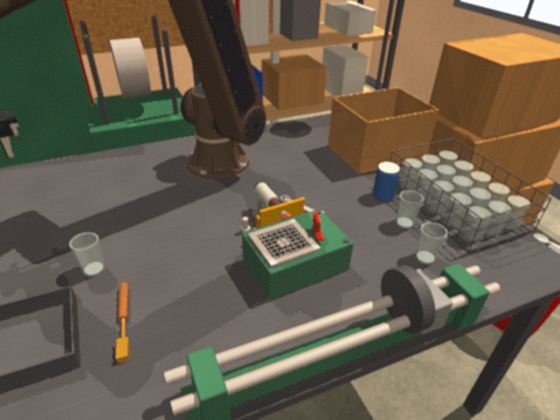

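View pics/top0.png

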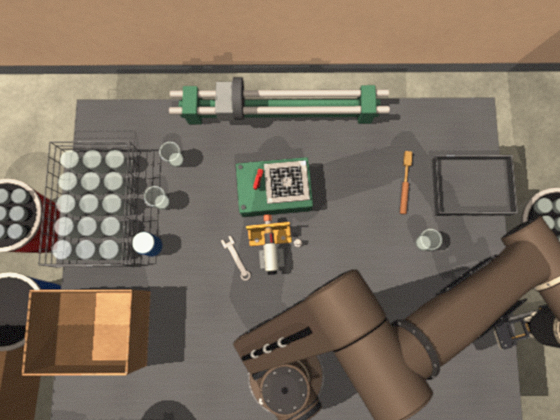

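The top view shows the headstock at about (272,185), with the turnbutton at (258,180), the bracket at (268,233) and the runner at (271,258). I'll enlarge that area and segment the green casting.

```bash
cat > h.py <<'E'
from station import *
import cv2,numpy as np
from scipy.spatial.transform import Rotation as R
def K(p): f=210/np.tan(np.radians(p['vertical_fov']/2)); return f
def unproj(p,uv,z):
    V=np.array(p['view']);f=K(p);uv=np.atleast_2d(uv).astype(float)
    d=np.c_[(uv[:,0]-p['cx'])/f,(uv[:,1]-p['cy'])/f,np.ones(len(uv))]@V[:3,:3]
    c=-V[:3,:3].T@V[:3,3]
    return c+d*((z-c[2])/d[:,2])[:,None]
def proj(p,X):
    V=np.array(p['view']);f=K(p);c=np.atleast_2d(X)@V[:3,:3].T+V[:3,3]
    return np.c_[f*c[:,0]/c[:,2]+p['cx'],f*c[:,1]/c[:,2]+p['cy']]
E
python3 - <<'E'
from h import *
im=cv2.imread("pics/top0.png");c=im[145:285,215:325]
cv2.imwrite("pics/topc.png",cv2.resize(c,None,fx=4.2,fy=4.2,interpolation=cv2.INTER_CUBIC))
p=camera_params("top")
for n,uv in dict(c1=(236,163),c2=(310,159),bracket=(269,228),btn=(258,180)).items():
    print(n,unproj(p,uv,.1).round(3))
E
```

```text
c1 [[0.681 0.161 0.1  ]]
c2 [[ 0.693 -0.082  0.1  ]]
bracket [[0.465 0.052 0.1  ]]
btn [[0.623 0.089 0.1  ]]
```

View pics/topc.png

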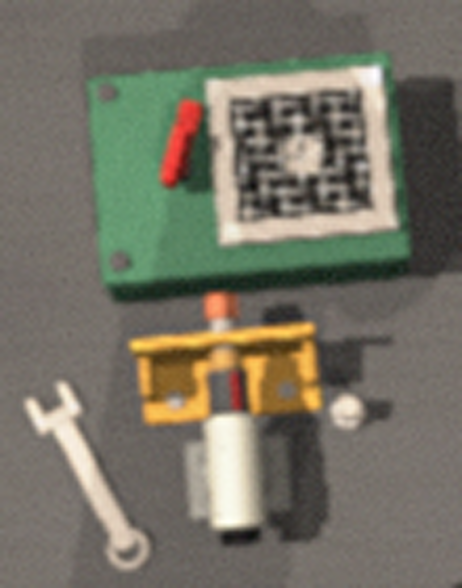

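```bash
cat >> h.py <<'E'
def pose():
    s=get_state(); return np.array(s['eef_pos']),R.from_euler('xyz',s['ee_rot'])
def delta(pos,psi,frm=None):
    """row (cm, rad) from pose to tool-down target pos, yaw psi"""
    P,Q=frm or pose(); T=R.from_euler('xyz',[np.pi,0,psi])
    return np.r_[Q.inv().apply(np.array(pos)-P)*100,(Q.inv()*T).as_rotvec()].round(3)
E
python3 - <<'E'
from h import *
p=camera_params("top")
from scipy.optimize import least_squares
L=np.array([[190,90,95],[190,-150,95],[23,-150,95],[23,90,95],[0,0,87]])/1000
uv=np.array([[90,80],[388,55],[407,258],[108,284],[220,306]])/4.2+[215,145]
f=lambda v:(proj(p,R.from_euler('z',v[2]).apply(L)+[v[0],v[1],0])-uv).ravel()
r=least_squares(f,[.48,.05,.08]);print(r.x,r.fun.round(1))
w=camera_params("wrist");V=np.array(w['view']);P,Q=pose()
c=-V[:3,:3].T@V[:3,3];ct=Q.inv().apply(c-P);ft=Q.inv().apply(V[2,:3]);print("cam in tool",ct,ft, "img right in tool",Q.inv().apply(V[0,:3]))
T=R.from_euler('xyz',[np.pi,0,r.x[2]])
for z in(.3,.33):
  for t in ([.08,-.02,.09],):
    tgt=R.from_euler('z',r.x[2]).apply(t)+[r.x[0],r.x[1],0]
    co=T.apply(ct);fo=T.apply(ft);cz=z+co[2]
    pos=tgt-fo*((cz-tgt[2])/-fo[2])-co; print(z,pos,delta(pos,r.x[2]))
E
```

```text
[0.49896072 0.05731135 0.08408572] [-0.8 -0.6  0.9 -0.9  1.2  0.3 -1.6  0.6  0.2  0.4]
cam in tool [ 7.75542623e-02 -1.35899827e-04 -1.39603994e-01] [-2.89810222e-01  7.09712744e-04  9.57083869e-01] img right in tool [ 4.97299427e-04  9.99999702e-01 -5.90951424e-04]
0.3 [0.60855516 0.04660132 0.3       ] [-6.0073e+01  5.6710e+01 -5.4730e+00  0.0000e+00  2.0000e-03 -2.9720e+00]
0.33 [0.61760536 0.04738644 0.33      ] [-6.0968e+01  5.6563e+01 -8.4730e+00  0.0000e+00  2.0000e-03 -2.9720e+00]
```

```bash
python3 -m creep '[[[8.76,-60,56.7,-5.5,0,0,-2.97],[8.76,-60,56.7,-5.5,0,0,-2.97],[8.76,-60,56.7,-5.5,0,0,-2.97],[8.76,-60,56.7,-5.5,0,0,-2.97],[8.76,-60,56.7,-5.5,0,0,-2.97],[8.76,-60,56.7,-5.5,0,0,-2.97],[8.76,-60,56.7,-5.5,0,0,-2.97],[8.76,-60,56.7,-5.5,0,0,-2.97],[8.76,-60,56.7,-5.5,0,0,-2.97],[8.76,-60,56.7,-5.5,0,0,-2.97],[8.76,-60,56.7,-5.5,0,0,-2.97],[8.76,-60,56.7,-5.5,0,0,-2.97],[8.76,-60,56.7,-5.5,0,0,-2.97],[8.76,-60,56.7,-5.5,0,0,-2.97],[8.76,-60,56.7,-5.5,0,0,-2.97],[8.76,-60,56.7,-5.5,0,0,-2.97],[8.76,-60,56.7,-5.5,0,0,-2.97],[8.76,-60,56.7,-5.5,0,0,-2.97],[8.76,-60,56.7,-5.5,0,0,-2.97],[8.76,-60,56.7,-5.5,0,0,-2.97]]]'
python3 - <<'E'
from h import *
import pickle
s=get_state();print(s['t'],s['eef_pos'],s['ee_rot'],s['q'])
p=camera_params("wrist");im=grab_frame("wrist");pickle.dump(p,open("w1.pkl","wb"));cv2.imwrite("pics/w1raw.png",im)
cv2.imwrite("pics/w1.png",cv2.resize(im,(784,588),interpolation=cv2.INTER_CUBIC))
E
```

```text
t: 2.65
eef_pos: [0.6079, 0.046, 0.3004]
ee_rot: [-3.142, -0.0, 0.081]
force: [0.8, 0.2, 0.1]
width: 0.0876
gripper_force: 0.0
2.65 [0.60785088 0.04604527 0.30039552] [-3.14152777e+00 -8.15828442e-05  8.11162341e-02] [ 3.95657555e-01  2.21986845e-01 -5.32490015e-02 -3.78898221e-05
 -1.29546283e+00  1.25626531e+00]
```

View pics/w1.png

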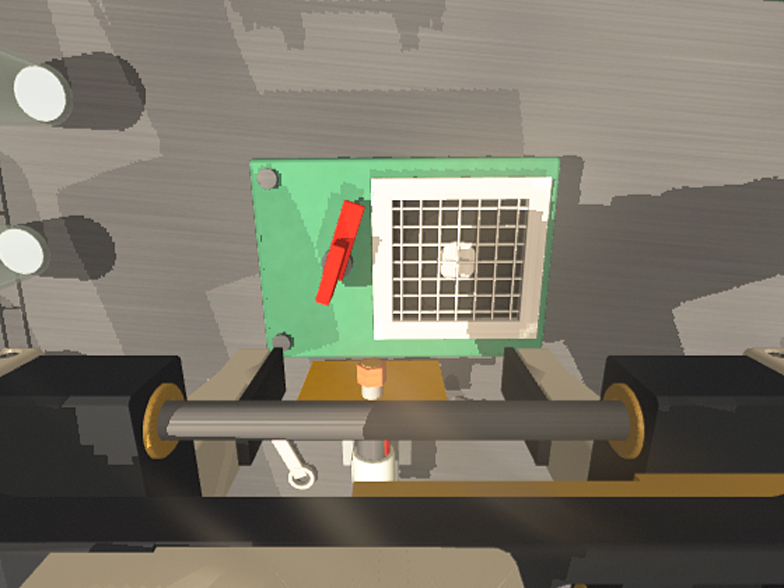

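The wrist view (×1.4) has the casting corners at about (250,159), (559,157) and (545,356). The arm tip is at (355,203), the wing top is around (333,271) and the copper head is at (371,372). I'll crop for precision.

Run:
```python
from h import *
import pickle
p=pickle.load(open("w1.pkl","rb"))
im=cv2.imread("pics/w1raw.png")
a=cv2.resize(im[135:225,215:275],None,fx=6,fy=6,interpolation=cv2.INTER_CUBIC)
b=cv2.resize(im[245:335,240:300],None,fx=6,fy=6,interpolation=cv2.INTER_CUBIC)
cv2.imwrite("pics/w1c.png",np.hstack([a,b]))
from scipy.optimize import least_squares
L=np.array([[190,90,95],[190,-150,95],[23,-150,95]])/1000
uv=np.array([[250,158],[559,157],[545,356]])/1.4
f=lambda v:(proj(p,R.from_euler('z',v[2]).apply(L)+[v[0],v[1],0])-uv).ravel()
r=least_squares(f,[.49,.057,.08]);print(r.x,r.fun.round(1))
```

```text
[0.50121436 0.05625046 0.09272664] [-1.9  0.9  2.9 -1.  -1.2  0.7]
```

View pics/w1c.png

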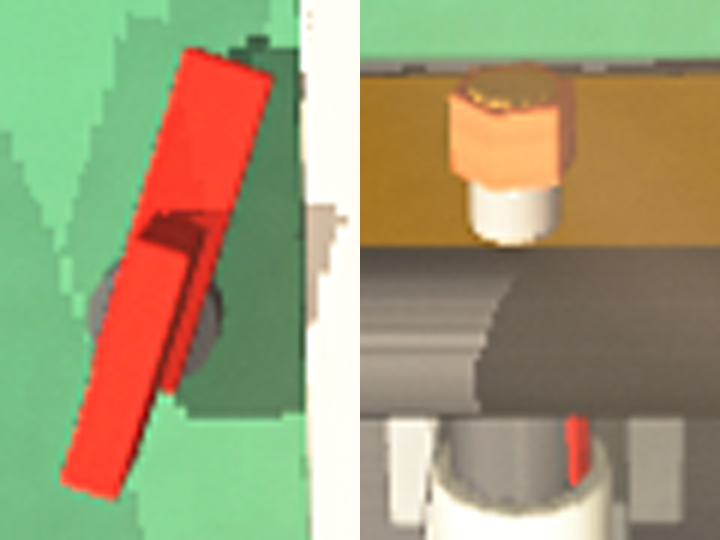

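```bash
cat > fit.py <<'E'
from h import *
import pickle
from scipy.optimize import least_squares
p=pickle.load(open("w1.pkl","rb"))
C=np.array([[190,90,95],[190,-150,95],[23,-150,95],[9,0,75]])/1000
Wg=np.array([[-22,5,50],[-22,-5,50],[22,5,50],[22,-5,50]])/1000
uv=np.vstack([np.array([[250,158],[559,157],[545,356]])/1.4,[[265.3,259.7]],np.array([[60,480],[118,500],[135,238],[187,258]])/6+[215,135]])
cc=np.array([p['cx'],p['cy']])
def dist(u,k):
    d=(u-cc)/K(p); return cc+K(p)*d*(1+k*(d**2).sum(1))[:,None]
def f(v):
    x,y,a,t,k=v
    X=np.vstack([C,R.from_euler('z',-t).apply(Wg)+[.110,.024,.095]])
    return (dist(proj(p,R.from_euler('z',a).apply(X)+[x,y,0]),k)-uv).ravel()
for fix in(0,1):
    g=(lambda v:f(np.r_[v,0])) if fix else f
    r=least_squares(g,[.5,.057,.08,.2]+([] if fix else [0]),loss='soft_l1');print(r.x.round(4));print(g(r.x).reshape(-1,2).round(1).tolist())
E
python3 fit.py
```

```text
[ 0.5019  0.0567  0.091   0.3331 -0.0629]
[[-0.7, 1.3], [0.9, 0.1], [-2.4, 0.0], [0.6, -0.8], [-0.0, 0.4], [-0.1, 0.1], [-0.3, -0.4], [1.0, -0.5]]
[0.5015 0.0569 0.0886 0.3306]
[[-1.8, 0.1], [3.1, -0.8], [-1.6, 0.9], [0.4, -0.5], [-0.0, 0.7], [-0.1, 0.4], [-0.3, -0.2], [1.0, -0.3]]
```

Run:
```python
from h import *
x,y,a,t=.502,.0567,.09,.333
w=R.from_euler('z',a).apply([.110,.024,0])+[x,y,0]
print(w); print(delta(w+[0,0,.19],a-t)); print(delta(w+[0,0,.139],a-t))
```

```text
[0.60939772 0.09048951 0.        ]
[ 0.515 -4.416 11.04  -0.    -0.     0.324]
[ 0.515 -4.416 16.14  -0.    -0.     0.324]
```

```bash
python3 -m creep '[[[5,0.5,-4.4,5,0,0,0.32],[5,0.5,-4.4,8,0,0,0.32],[5,0.5,-4.4,11,0,0,0.32],[5,0.5,-4.4,11,0,0,0.32],[5,0.5,-4.4,11,0,0,0.32]]]' 20
python3 - <<'E'
from h import *
import pickle
p=camera_params("wrist");im=grab_frame("wrist");pickle.dump(p,open("w2.pkl","wb"))
cv2.imwrite("pics/w2.png",im)
x,y,a,t=.502,.0567,.09,.333
w=R.from_euler('z',a).apply([.110,.024,0])+[x,y,0]
print(delta(w+[0,0,.139],a-t))
X=R.from_euler('z',a-t).apply(np.array([[-22,5,50],[-22,-5,50],[22,-5,50],[22,5,50]])/1000)+w+[0,0,.095]
print(proj(p,X).round(0).tolist())
E
```

```text
t: 3.32
eef_pos: [0.61, 0.0904, 0.1917]
ee_rot: [-3.141, -0.001, -0.238]
force: [-0.1, 0.4, 1.2]
width: 0.0508
gripper_force: 0.0
[-8.90e-02  2.70e-02  5.31e+00 -1.00e-03 -2.00e-03  5.00e-03]
[[274.0, 276.0], [289.0, 276.0], [290.0, 214.0], [274.0, 214.0]]
```

View pics/w2.png

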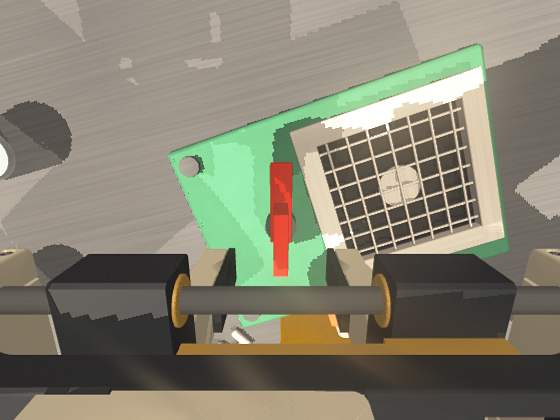

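The wing top lies at (273–289, 205–277), centred between the fingers and matching the prediction. I'll descend and grip.

```bash
python3 -m creep '[[[5,-0.1,0,2,0,0,0],[5,-0.1,0,4,0,0,0],[5,-0.1,0,5.2,0,0,0],[5,-0.1,0,5.2,0,0,0],[0.5,-0.1,0,5.2,0,0,0],[0.5,-0.1,0,5.2,0,0,0],[0.5,-0.1,0,5.2,0,0,0],[0.5,-0.1,0,5.2,0,0,0],[0.5,-0.1,0,5.2,0,0,0],[0.5,-0.1,0,5.2,0,0,0]]]' 20
```

```text
t: 4.62
eef_pos: [0.6084, 0.091, 0.1385]
ee_rot: [-3.141, -0.0, -0.238]
force: [-0.0, 1.8, 1.2]
width: 0.0099
gripper_force: 20.0
```

```bash
python3 -m creep '[[[0.5,0,0,0,0,0,0.14],[0.5,0,0,0,0,0,0.28],[0.5,0,0,0,0,0,0.42],[0.5,0,0,0,0,0,0.56],[0.5,0,0,0,0,0,0.7],[0.5,0,0,0,0,0,0.84],[0.5,0,0,0,0,0,0.98],[0.5,0,0,0,0,0,1.1],[0.5,0,0,0,0,0,1.18],[0.5,0,0,0,0,0,1.24],[0.5,0,0,0,0,0,1.27],[0.5,0,0,0,0,0,1.29],[0.5,0,0,0,0,0,1.29]]]'; python3 -c "
from h import *;s=get_state();print(s['moment'],s['width'])"
```

```text
t: 6.25
eef_pos: [0.6085, 0.0909, 0.1385]
ee_rot: [-3.141, 0.0, -1.527]
force: [-0.0, 3.9, 2.1]
width: 0.0101
gripper_force: 20.6
[1.40319147 0.23740832 0.47599586] 0.01012349748651232
```

```bash
python3 -m creep '[[[4,0,0,0,0,0,0],[4,0,0,0,0,0,0],[4,0,0,0,0,0,0],[4,0,0,-3,0,0,0],[4,0,0,-8,0,0,0],[8.7,0,0,-12,0,0,-0.18],[8.7,0,0,-12,0,0,-0.36],[8.7,0,0,-12,0,0,-0.54],[8.7,0,0,-12,0,0,-0.72],[8.7,0,0,-12,0,0,-0.9],[8.7,0,0,-12,0,0,-1.08],[8.7,0,0,-12,0,0,-1.26],[8.7,0,0,-12,0,0,-1.44],[8.7,0,0,-12,0,0,-1.617],[8.7,0,0,-12,0,0,-1.617]]]'
python3 - <<'E'
from h import *
import pickle
s=get_state();print(s['q'],s['eef_pos'],s['ee_rot'])
p=camera_params("wrist");im=grab_frame("wrist");pickle.dump(p,open("w3.pkl","wb"));cv2.imwrite("pics/w3raw.png",im)
cv2.imwrite("pics/w3.png",cv2.resize(im[60:360,130:530],(800,600),interpolation=cv2.INTER_CUBIC))
x,y,a=.502,.0567,.09
print(delta([x,y,.075],a))
E
```

```text
t: 8.12
eef_pos: [0.6082, 0.0904, 0.2583]
ee_rot: [3.141, 0.0, 0.088]
force: [0.3, 0.4, 0.6]
width: 0.0869
gripper_force: 0.0
[ 4.64852190e-01  2.52977267e-01 -1.08024397e-01  3.81343948e-05
 -1.21012651e+00  1.19375654e+00] [0.60817423 0.09042077 0.25826901] [3.14143731e+00 2.95399724e-04 8.78258465e-02]
[-1.0860e+01  2.4580e+00  1.8329e+01  0.0000e+00  0.0000e+00 -5.0000e-03]
```

View pics/w3.png

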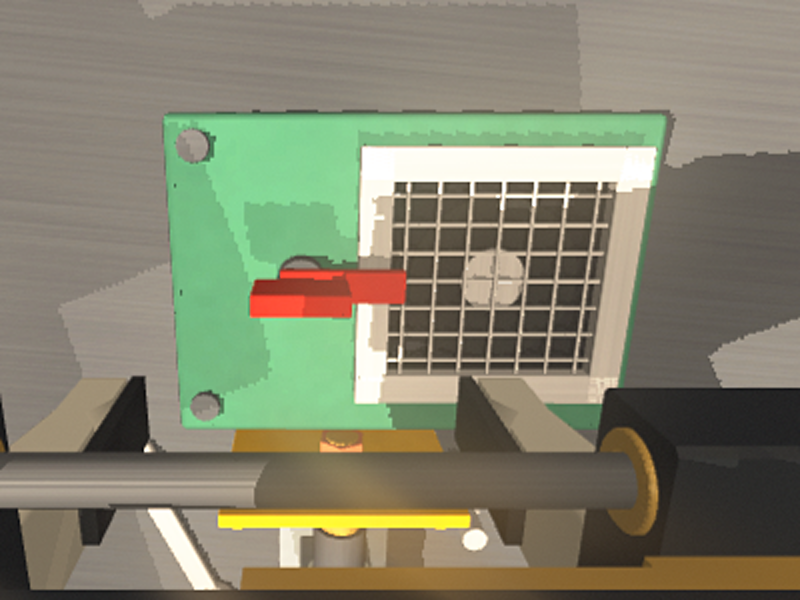

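The arm now lies across the frame edge, from (250,300) to (405,287), square to the headstock and at its stop. The head is at (342,440) and the bracket top runs (218–470, 513–528). Next I refine the pose from these.

Run:
```python
from h import *
import pickle
from scipy.optimize import least_squares
p=pickle.load(open("w3.pkl","rb"))
N=dict(c1=[190,90,95],c2=[190,-150,95],c3=[23,90,95],b1=[-23,70,105],b2=[-23,-70,105],b3=[-31,70,105],b4=[-31,-70,105],
 w1=[105,46,145],w2=[105,2,145],w3=[115,46,145])
L=np.array(list(N.values()))/1000
uv=np.array([[164,114],[668,114],[181,429],[218,513],[470,513],[219,529],[469,529],[251,317],[352,318],[250,287]])/2+[130,60]
cc=np.array([p['cx'],p['cy']])
def dist(u,k):
    d=(u-cc)/K(p); return cc+K(p)*d*(1+k*(d**2).sum(1))[:,None]
f=lambda v:(dist(proj(p,R.from_euler('z',v[2]).apply(L)+[v[0],v[1],0]),v[3])-uv).ravel()
r=least_squares(f,[.502,.057,.09,-.06],loss='soft_l1');print(r.x.round(4))
for n,e in zip(N,f(r.x).reshape(-1,2).round(1)):print(n,e)
x,y,a,k=r.x
print("bolt far face top z.087 pred",dist(proj(p,R.from_euler('z',a).apply([.009,0,.087])+[x,y,0]),k),"seen",(301,275))
s=unproj(p,[367,330],.049)[0];print("spare local",R.from_euler('z',-a).apply(s-[x,y,0]))
for z in(.15,.09,.073):print(delta([x,y,z],a))
```

```text
[ 0.5019  0.0571  0.086  -0.03  ]
c1 [-1.1 -1. ]
c2 [0.3 0.5]
c3 [-0.   0.7]
b1 [0.2 0.2]
b2 [0.1 0.3]
b3 [-0.1 -1.7]
b4 [-0.1 -1.6]
w1 [-0.1  0.1]
w2 [ 0.4 -0.3]
w3 [0.1 3.9]
bolt far face top z.087 pred [[301.81772183 283.07309415]] seen (301, 275)
spare local [-0.08304087 -0.09158443  0.049     ]
[-1.0872e+01  2.4210e+00  1.0829e+01  0.0000e+00  0.0000e+00 -1.0000e-03]
[-1.0870e+01  2.4200e+00  1.6829e+01  0.0000e+00  0.0000e+00 -1.0000e-03]
[-1.0870e+01  2.4200e+00  1.8529e+01  0.0000e+00  0.0000e+00 -1.0000e-03]
```

```bash
python3 -m creep '[[[8.7,-5.5,1.2,5,0,0,0],[8.7,-10.8,2.4,6,0,0,0],[8.7,-10.87,2.42,6,0,0,0],[8.7,-10.87,2.42,9,0,0,0],[8.7,-10.87,2.42,11,0,0,0],[8.7,-10.87,2.42,13,0,0,0],[8.7,-10.87,2.42,13,0,0,0]]]' 50
python3 - <<'E'
from h import *
print(delta([.5019,.0571,.073],.087))
E
```

```text
t: 9.05
eef_pos: [0.502, 0.0567, 0.1276]
ee_rot: [3.141, 0.002, 0.086]
force: [0.2, 1.1, 0.3]
width: 0.0867
gripper_force: 0.0
[ 9.000e-03 -4.800e-02  5.456e+00  1.000e-03  2.000e-03 -1.000e-03]
```

```bash
python3 -m creep '[[[8.7,0,0,1.5,0,0,0],[8.7,0,0,3,0,0,0],[8.7,0,0,4.5,0,0,0],[8.7,0,0,5.45,0,0,0],[8.7,0,0,5.45,0,0,0],[8.7,0,0,5.45,0,0,0]]]'
```

```text
t: 9.8
eef_pos: [0.5024, 0.0569, 0.0741]
ee_rot: [-3.142, -0.0, 0.089]
force: [0.1, -0.6, 1.6]
width: 0.0872
gripper_force: 0.0
```

No contact on the way down. I'll close now.

```bash
python3 -m creep '[[[1.5,0,0,0.05,0,0,0],[1.5,0,0,0.05,0,0,0],[1.5,0,0,0.05,0,0,0],[1.5,0,0,0.05,0,0,0],[1.5,0,0,0.05,0,0,0],[1.5,0,0,0.05,0,0,0],[1.5,0,0,0.05,0,0,0],[1.5,0,0,0.05,0,0,0],[1.5,0,0,0.05,0,0,0],[1.5,0,0,0.05,0,0,0],[1.5,0,0,0.05,0,0,0],[1.5,0,0,0.05,0,0,0]]]' 50;  python3 -c "
from h import *;s=get_state();print(s['moment'],s['width'])"
```

```text
t: 11.3
eef_pos: [0.5022, 0.0575, 0.0734]
ee_rot: [-3.141, -0.0, 0.089]
force: [-2.8, 5.9, 0.5]
width: 0.0252
gripper_force: 50.0
[1.7759857  0.98914696 0.02319622] 0.025184460669555115
```

```bash
python3 -m creep '[[[1.5,0,0,0,0,0,0],[1.5,0,0,0,0,0,0],[1.5,0,0,0,0,0,0],[1.5,0,0,0,0,0,0],[1.5,0,0,0,0,0,0],[1.5,0,0,0,0,0,0],[1.5,0,0,0,0,0,0],[1.5,0,0,0,0,0,0],[1.5,0,0,0,0,0,0],[1.5,0,0,0,0,0,0],[1.5,0,0,0,0,0,0],[1.5,0,0,0,0,0,0],[1.5,0,0,0,0,0,0],[1.5,0,0,0,0,0,0],[1.5,0,0,0,0,0,0],[1.5,0,0,0,0,0,0]]]' 55;  python3 - <<'E'
from h import *
import pickle
s=get_state();print(s['moment'],s['width'])
for n in("scene","wrist","top"): cv2.imwrite(f"pics/{n}4.png",grab_frame(n))
E
```

```text
t: 13.3
eef_pos: [0.5022, 0.0575, 0.0734]
ee_rot: [-3.141, -0.0, 0.089]
force: [-2.9, 4.2, 0.5]
width: 0.025
gripper_force: 55.0
[1.73066774 0.95445328 0.0408819 ] 0.024980368731831376
```

```bash
for i in 1; do :; done
python3 -m creep '[[[1.5,0,0,0,0,0,0],[1.5,0,0,0,0,0,0],[1.5,0,0,0,0,0,0],[1.5,0,0,0,0,0,0],[1.5,0,0,0,0,0,0],[1.5,0,0,0,0,0,0],[1.5,0,0,0,0,0,0],[1.5,0,0,0,0,0,0],[1.5,0,0,0,0,0,0],[1.5,0,0,0,0,0,0],[1.5,0,0,0,0,0,0],[1.5,0,0,0,0,0,0],[1.5,0,0,0,0,0,0],[1.5,0,0,0,0,0,0],[1.5,0,0,0,0,0,0],[1.5,0,0,0,0,0,0],[1.5,0,0,0,0,0,0],[1.5,0,0,0,0,0,0],[1.5,0,0,0,0,0,0],[1.5,0,0,0,0,0,0]]]'
python3 -m creep '[[[1.5,0,0,0,0,0,0],[1.5,0,0,0,0,0,0],[1.5,0,0,0,0,0,0],[1.5,0,0,0,0,0,0],[1.5,0,0,0,0,0,0],[1.5,0,0,0,0,0,0],[1.5,0,0,0,0,0,0],[1.5,0,0,0,0,0,0],[1.5,0,0,0,0,0,0],[1.5,0,0,0,0,0,0],[1.5,0,0,0,0,0,0],[1.5,0,0,0,0,0,0],[1.5,0,0,0,0,0,0],[1.5,0,0,0,0,0,0],[1.5,0,0,0,0,0,0],[1.5,0,0,0,0,0,0],[1.5,0,0,0,0,0,0],[1.5,0,0,0,0,0,0],[1.5,0,0,0,0,0,0],[1.5,0,0,0,0,0,0]]]'
python3 - <<'E'
from h import *
s=get_state();print(s['moment'],s['width'])
cv2.imwrite("pics/scene5.png",grab_frame("scene"))
E
```

```text
t: 15.95
eef_pos: [0.5022, 0.0575, 0.0734]
ee_rot: [-3.141, -0.0, 0.089]
force: [-2.4, 4.5, 0.7]
width: 0.0253
gripper_force: 55.0
t: 18.45
eef_pos: [0.5022, 0.0575, 0.0734]
ee_rot: [-3.141, -0.0, 0.089]
force: [-1.5, 4.3, 1.0]
width: 0.0254
gripper_force: 55.0
[1.88058805 0.91596689 0.02500415] 0.025409104470344546
```

```bash
python3 -m creep '[[[1.5,0,0,0,0,0,0],[1.5,0,0,0,0,0,0],[1.5,0,0,0,0,0,0],[1.5,0,0,0,0,0,0],[1.5,0,0,0,0,0,0],[1.5,0,0,0,0,0,0],[1.5,0,0,0,0,0,0],[1.5,0,0,0,0,0,0],[1.5,0,0,0,0,0,0],[1.5,0,0,0,0,0,0],[1.5,0,0,0,0,0,0],[1.5,0,0,0,0,0,0],[1.5,0,0,0,0,0,0],[1.5,0,0,0,0,0,0],[1.5,0,0,0,0,0,0],[1.5,0,0,0,0,0,0],[1.5,0,0,0,0,0,0],[1.5,0,0,0,0,0,0],[1.5,0,0,0,0,0,0],[1.5,0,0,0,0,0,0]]]'
python3 -m creep '[[[1.5,0,0,0,0,0,0],[1.5,0,0,0,0,0,0],[1.5,0,0,0,0,0,0],[1.5,0,0,0,0,0,0],[1.5,0,0,0,0,0,0],[1.5,0,0,0,0,0,0],[1.5,0,0,0,0,0,0],[1.5,0,0,0,0,0,0],[1.5,0,0,0,0,0,0],[1.5,0,0,0,0,0,0],[1.5,0,0,0,0,0,0],[1.5,0,0,0,0,0,0],[1.5,0,0,0,0,0,0],[1.5,0,0,0,0,0,0],[1.5,0,0,0,0,0,0],[1.5,0,0,0,0,0,0],[1.5,0,0,0,0,0,0],[1.5,0,0,0,0,0,0],[1.5,0,0,0,0,0,0],[1.5,0,0,0,0,0,0]]]'
python3 - <<'E'
from h import *
s=get_state();print(s['moment'],s['width'])
w4=cv2.imread("pics/wrist4.png");im=grab_frame("wrist");cv2.imwrite("pics/wrist5.png",im)
cv2.imwrite("pics/fin.png",np.vstack([np.hstack([cv2.resize(cv2.imread("pics/scene5.png")[150:290,200:387],(400,300)),cv2.resize(grab_frame("scene")[150:290,200:387],(400,300))]),np.hstack([cv2.resize(w4,(400,300)),cv2.resize(im,(400,300))])]))
E
```

```text
t: 21.0
eef_pos: [0.5022, 0.0575, 0.0734]
ee_rot: [-3.141, -0.0, 0.089]
force: [-1.8, 5.7, 0.9]
width: 0.0254
gripper_force: 55.0
t: 23.5
eef_pos: [0.5022, 0.0575, 0.0734]
ee_rot: [-3.141, -0.0, 0.089]
force: [-2.2, 5.2, 0.6]
width: 0.0251
gripper_force: 55.0
[1.80888385 0.91774355 0.03592414] 0.025148166645335285
```

View pics/fin.png

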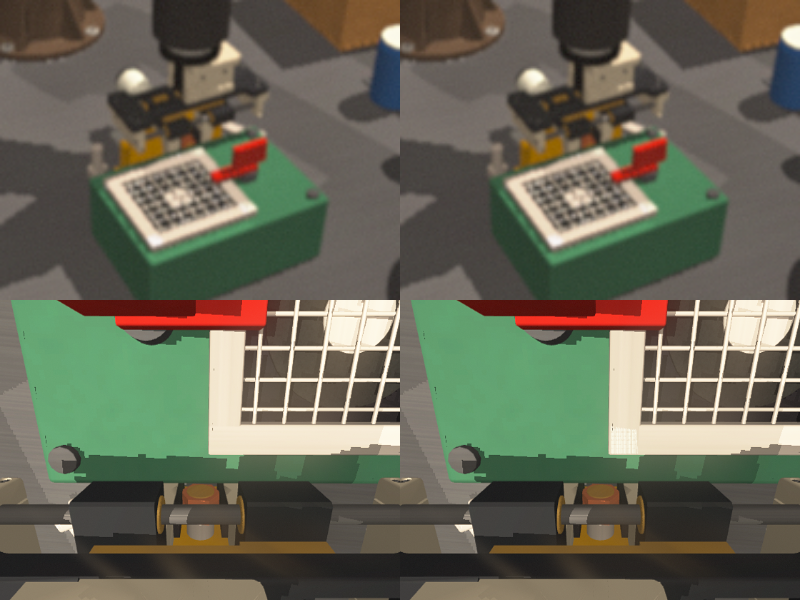

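The pads sit on both sides of the copper head at (200,510). The opening held at 25 mm for over 12 s with no turning, and the red arm lies across the frame. Handing in.

```bash
python3 -c "
from station import *;print(job_done())"
```

```text
the job is handed in; nothing more can be done
None
```

I turned the turnbutton to its stop across the guard frame, then held the bolt head for about 12 s (roughly 7 s needed) and handed in at about 24 s still gripping; nothing loose was seen to move, but nut tightness is inferred from the steady 25 mm grip, and the verdict was not shown.

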